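# Open the spray-nozzle case without letting its lid fly

### The arm

A 7-joint arm with a two-finger parallel gripper is mounted at the origin on the work surface. World frame = base frame: x ahead of the robot, y to its left, z up, the work surface at z = 0. Lengths are in m, angles in rad, forces in N, time in s.
With the tool pointing down it reaches from about 0.425 to 0.825 m from the base axis. Payload 3.6 kg.
Tool frame: the origin (TCP) lies where the fingers leave the gripper's body, on its centre line; the fingertips stand 73 mm ahead of it and the grasp point (between the pads) lies 54 mm ahead of it; z points along the fingers, y is the line along which they close (so a half turn about z gives the same grasp; the last joint's range is limited). The gripper opens to 85 mm and grips with 20 to 120 N. Pads are 22 mm wide; open, the fingers measure 114 mm over their backs; the gripper's body (76 mm by 85 mm) begins 54 mm behind the grasp point. The pads swing forward as they close: fully open they stand 13 mm farther back than shut.
Start: joints at [-1.258, 0.615, -0.013, 1.423, 0.008, 1.103, -0.04], TCP at [0.217, 0.613, 0.304] pointing down, gripper open.
Joint ranges: [-3.12, 3.12], [-0.3, 2.06], [-1.34, 1.32], [0.26, 2.42], [-1.36, 4.5], [0.01, 1.98], [-2.84, 2.84]. Speed limits (rad/s): [2.79, 2.79, 3.14, 3.14, 3.14, 3.14, 3.14].

### API

Orientations are given as a unit quaternion [x, y, z, w].
In Python, from station import arm, snapshot, camera_info, ticket gives the robot as it stands. Calls block until the motion is done:
- arm.movep(position, orientation): joint-space move of the TCP to a pose.
- arm.line_to(position, velocity=0.15, ori=None): straight line of the TCP; ori=None keeps the orientation; velocity is the mean speed in m/s.
- arm.move_j(angles): joint-space move.
- arm.move_gripper(opening, effort=None): opening from 0.0 (shut) to 1.0 (fully open); effort is the grip in N (None keeps the last); returns when the fingers have stopped.
- arm.pause(seconds).
- arm.ik(position, orientation): joint angles nearest the present ones, or None.
- snapshot(name): name is "scene" or "top"; returns the picture (384x512x3 uint8, blue, green, red); there is no depth.
- camera_info(name): a dict with "fx", "fy", "cx", "cy" (pixels), "R" (3x3) and "t" (3): a world point X has camera coordinates R X + t. Camera axes: x right, y down, z forward; pixel columns grow to the right and rows downward; lengths in m; the calibration is good to about 2 mm. A picture is of the moment at which its call begins. camera_info takes no time and is no camera call.
A pose or a line that the arm cannot do raises arm.MotionError and nothing moves.
- ticket.finish_job(): hands the job in; it is judged then, once.
Readings, each from a call of its own:
- arm.read_time(): time.
- arm.read_joint_positions(): joint angles.
- arm.read_dq(): joint speeds.
- arm.read_effort(): joint torques, N m.
- arm.read_tool_pos(): TCP position.
- arm.read_eef_rot(): TCP orientation.
- arm.read_ft_force(): force on the tool from outside, world axes, zero at the start.
- arm.read_wrist_torque(): the same for the moment, N m.
- arm.read_opening(): opening from 0.0 (shut) to 1.0 (fully open).
- arm.read_finger_force(): force on a finger pad.
Only numpy, scipy, OpenCV 4.12 (cv2) and the standard library are available. Lean on these libraries where they do the work, as an engineer would, in place of code of your own. Each camera call takes 0.05 s, during which the arm holds its last target. There are 200 camera calls.

### The job

Open the nozzle case, the box with the round press button on the front of its lid: press the button to free the catch, then keep the hand on the sprung lid and let it rise in a controlled way until it stands fully open by itself, never letting it fly open. Leave the plain flat tin without a button where it is.

Things in the scene. Friction and masses are not known exactly. Their poses are not given: they have to be found in the camera images.
- case: Nozzle case, fixed to the table: grey plastic box 100 mm deep (x), 140 wide (y), rim 45 high, with an aluminium lid 10 mm thick, its front lip 4 mm beyond the box. Origin: centre of the underside, on the table; z up, -x its front (button side). The hinge line runs along y at x = +50, z = 45 mm; the lid swings up and back. Other cans and a bowl stand about 190 mm or more from its centre.
- catch_button (a point): Centre of the top of the press button, a steel disc 26 mm across, sloping 14 deg up to the back, on a black tab at the middle of the lid's front: 84 mm ahead of the hinge line, 72 mm above the table when shut. It rides on the lid. With 1-2 N it sinks 5 mm to its stop, lies level and unhooks the catch (above 4 mm still caught). A finger on it keeps it in as finger and lid rise together.
- case_lid (a joint): Lid angle, rad: 0 shut, grows as it opens; left alone it rests at about 1.36 (stop 1.45). Its spring lifts the button with about 3 N when shut, fading to zero at rest; freed and not held, the lid snaps open in 0.2 s. A finger pointing down steadies it by moving on an arc about the hinge, up and then back, always on the lid's upper (outer) face.
- tin: A bystander: plain flat tin 94 by 124 mm, 40 mm high, grey with an aluminium lid, no button, loose. Origin at the centre of its underside; z up.
There are look-alikes about, which are no part of the job. Leave any red or turquoise look-alike of the case alone.

How it is judged:
On the way:
1. the catch is freed and the lid has begun to rise (value of joint case_lid above 0.12 rad).
At the end, for the whole second after the job is handed in: The case's lid stands open by itself, beyond 1.15 rad, at rest (under 0.3 rad/s), and the plain tin is within 20 mm of where it was (value of joint case_lid above 1.15 rad and velocity of joint case_lid between -0.3 and 0.3 rad/s and distance of tin from where it was at the start of the episode below 0.02 m); the robot touches nothing.
It fails at once if the lid flies: it turns open faster than 5 rad/s (velocity of joint case_lid above 5 rad/s).
It fails at once if the plain tin is shifted by more than 20 mm (distance of tin from where it was at the start of the episode above 0.02 m).
It also fails if it takes over 38 s, if anything falls off the work surface, if the arm or the gripper's body presses on something with over 40 N, if the wrist force passes 120 N, or if a joint passes its speed limit or range.

## Working session

There is one attempt and no reset: what is moved stays moved. The work goes in short steps, each a Python script; the robot and the scene stay as the last script left them, time stands still between calls to the robot, and variables do not carry over. Pictures are saved under pics/ and viewed, at most 10 in all, crops included, and the job is handed in when it is done.

```bash
mkdir -p pics; ls
python3 - <<'E'
from station import arm, snapshot, camera_info
import cv2,numpy as np
for n in("scene","top"):
    im=snapshot(n); cv2.imwrite(f"pics/{n}0.png",im)
    c=camera_info(n); R=np.array(c["R"]);print(n,c["fx"],c["cx"],c["cy"],(-R.T@np.array(c["t"])).round(3),R.round(2).tolist())
print(arm.read_eef_rot(),arm.read_time())
E
```

```text
pics
scene 465.67961384825736 263.41497887230116 187.53542016757058 [1.482 0.596 0.869] [[-0.46, 0.89, 0.01], [0.51, 0.27, -0.82], [-0.73, -0.37, -0.58]]
top 410.4091174149529 254.3453599324128 190.6410391642244 [0.292 0.073 1.06 ] [[0.02, -1.0, -0.03], [-0.98, -0.01, -0.19], [0.19, 0.03, -0.98]]
[ 1.69050460e-01  9.85606703e-01 -1.15494127e-03 -1.86611225e-04] 0.1
```

View pics/scene0.png

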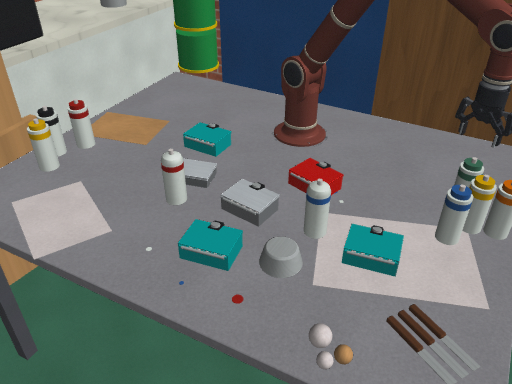

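View pics/top0.png

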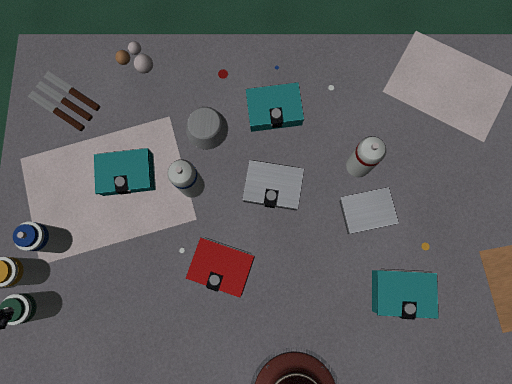

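The top view shows the grey case at about (274,185) with its button at (271,196), facing the robot. The plain tin is at (369,210), with cans at (182,175) and (370,150). In the scene view the case is at (250,200) with its button at (257,186). Next I'll measure the lid outline and the button.

```bash
cat > h.py <<'E'
import numpy as np, cv2
from station import arm, snapshot, camera_info
def ray(n,p):
    c=camera_info(n);R=np.array(c["R"]);o=-R.T@np.array(c["t"])
    d=R.T@np.array([(p[0]-c["cx"])/c["fx"],(p[1]-c["cy"])/c["fy"],1]);return o,d/np.linalg.norm(d)
def plane(n,p,z):
    o,d=ray(n,p);return o+d*(z-o[2])/d[2]
def proj(n,X):
    c=camera_info(n);q=np.array(c["R"])@X+np.array(c["t"]);return np.array([c["fx"]*q[0]/q[2]+c["cx"],c["fy"]*q[1]/q[2]+c["cy"]])
def tri(p,q):
    a=[ray("top",p),ray("scene",q)]
    A=sum(np.eye(3)-np.outer(d,d) for o,d in a);b=sum((np.eye(3)-np.outer(d,d))@o for o,d in a)
    return np.linalg.solve(A,b)
E
python3 - <<'E'
from h import *
t=cv2.imread("pics/top0.png");s=cv2.imread("pics/scene0.png")
g=cv2.cvtColor(t,cv2.COLOR_BGR2GRAY); 
m=np.zeros_like(g);m[150:220,232:316]=(g[150:220,232:316]>135)*255
m=cv2.morphologyEx(m,cv2.MORPH_OPEN,np.ones((3,3)))
cs=cv2.findContours(m,cv2.RETR_EXTERNAL,cv2.CHAIN_APPROX_NONE)[0]
c=max(cs,key=cv2.contourArea); W=np.array([plane("top",p,.055)[:2] for p in c[:,0]])
r=cv2.minAreaRect((W*1000).astype(np.float32));print("lid rect mm",r, cv2.boxPoints(r).round().tolist())
cv2.imwrite("pics/c1.png",np.hstack([cv2.resize(t[150:220,235:310],None,fx=5.2,fy=5.2,interpolation=2)[:360,:390],cv2.resize(s[165:235,212:290],None,fx=5.2,fy=5.2,interpolation=2)[:360,:400]]))
E
```

```text
lid rect mm ((517.916259765625, 96.53337860107422), (34.33517074584961, 49.74331283569336), 22.879329681396484) [[492.0, 113.0], [512.0, 67.0], [543.0, 80.0], [524.0, 126.0]]
```

View pics/c1.png

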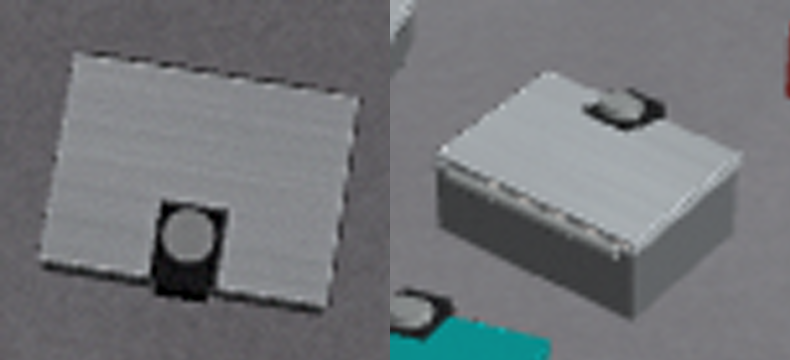

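The crop gives these lid corners (crop pixels): (74,53), (358,97), (326,304) and (42,262) in the top view. The disc is at (188,235) in the top view and (235,106) in the scene half.

Run:
```python
from h import *
f=lambda x,y,ox,oy:((x+.5)/5.2-.5+ox,(y+.5)/5.2-.5+oy)
C=[plane("top",f(x,y,235,150),.055) for x,y in((74,53),(358,97),(326,304),(42,262))] # BL BR FR FL
C=np.array(C);print(C.round(4).tolist());print([np.linalg.norm(C[i]-C[i-1]).round(4) for i in range(4)])
u=(C[0]-C[3]+C[1]-C[2]);v=C[0]-C[1]+C[3]-C[2]
print("yaw",np.arctan2(u[1],u[0]),np.arctan2(-v[0],v[1]), "lid centre",C.mean(0))
B=tri(f(188,235,235,150),f(235,106,212,165));print("btn tri",B,"plane",plane("top",f(188,235,235,150),.072),plane("scene",f(235,106,212,165),.072))
yaw=(np.arctan2(u[1],u[0])+np.arctan2(-v[0],v[1]))/2
print("btn from lid", C.mean(0)+ (-.034+.002)*np.array([np.cos(yaw),np.sin(yaw),0]))
S=[plane("scene",f(x,y,212,165),.055).round(4) for x,y in((437-390,150),(550-390,72),(741-390,155),(636-390,245))];print(S)
print(cv2.norm(C[0]-C[2]))
```

```text
[[0.5651, 0.1188, 0.055], [0.5444, -0.0191, 0.055], [0.4431, -0.0033, 0.055], [0.4617, 0.1321, 0.055]]
[np.float64(0.1043), np.float64(0.1394), np.float64(0.1025), np.float64(0.1367)]
yaw -0.14107679457603567 -0.1428307626211027 lid centre [0.50355534 0.05710687 0.055     ]
btn tri [0.47278595 0.06378055 0.0673149 ] plane [0.47250324 0.06260654 0.072     ] [0.47827995 0.06818127 0.072     ]
btn from lid [0.47187721 0.06163415 0.055     ]
[array([ 0.5457, -0.0171,  0.055 ]), array([0.4467, 0.001 , 0.055 ]), array([0.4687, 0.1378, 0.055 ]), array([0.5696, 0.1232, 0.055 ])]
0.17260133886294782
```

Both views agree: button at about (0.4735, 0.064), yaw −0.142, and lid sides close to the given sizes. I'll close the gripper, hover above the button and check alignment.

```bash
cat >> h.py <<'E'
YAW=-0.142; U=np.array([np.cos(YAW),np.sin(YAW),0]); B=np.array([.4735,.064,.072])
a=(np.pi+YAW)/2; Q=[float(np.cos(a)),float(np.sin(a)),0.,0.]
E
python3 - <<'E'
from h import *
arm.move_gripper(0.0)
p=B.copy();p[2]=.073+.15
arm.movep(p.tolist(),Q)
p[2]=.073+.092; arm.line_to(p.tolist(),velocity=.1)
print(arm.read_time(),arm.read_tool_pos(),arm.read_eef_rot(),arm.read_ft_force(),arm.read_opening())
t=snapshot("top");s=snapshot("scene");tip=B.copy();tip[2]=.092
print(proj("top",tip),proj("scene",tip),proj("scene",B))
cv2.imwrite("pics/c2.png",np.hstack([cv2.resize(t[140:230,225:320],None,fx=4,fy=4,interpolation=2),cv2.resize(s[140:230,205:300],None,fx=4,fy=4,interpolation=2)]))
E
```

```text
3.7917 [0.47381535 0.06421187 0.16526016] [7.07660217e-02 9.97492879e-01 1.06134922e-04 3.40530863e-04] [0.09960392 0.64131233 0.21079999] -0.0014040078198621399
[270.27247123 192.87631034] [256.31030035 178.25355887] [256.29773491 183.79025827]
```

View pics/c2.png

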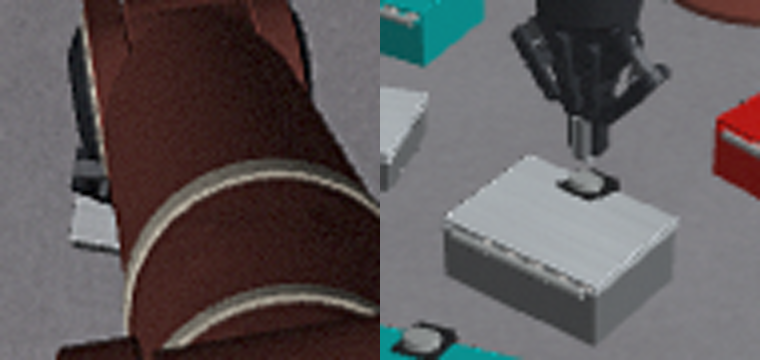

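The scene half shows the closed fingertips at about (590,158), directly above the disc at (587,182). I'll press down in small steps while watching the force.

Run:
```python
from h import *
p=B.copy()
F=lambda:np.mean([arm.read_ft_force() for _ in range(4)],0)
f0=F()
p[2]=.073+.078; arm.line_to(p.tolist(),velocity=.05)
z=.077
while z>.061:
    p[2]=.073+z; arm.line_to(p.tolist(),velocity=.02)
    f=F()-f0; tz=arm.read_tool_pos()[2]-.073
    print(round(z,4),round(tz,4),f.round(1),round(arm.read_time(),2))
    if f[2]>7: break
    z-=.001
```

```text
0.077 0.077 [ 0.7 -0.1  0.3] 4.58
0.076 0.076 [ 0.5 -0.3  0.2] 4.83
0.075 0.0749 [0.  0.3 1. ] 5.08
0.074 0.074 [ 1.5 -0.1  0.6] 5.33
0.073 0.073 [0.8 0.5 1.6] 5.58
0.072 0.072 [ 1.8 -0.4  2.5] 5.83
0.071 0.0709 [1.1 0.1 2.2] 6.08
0.07 0.0699 [ 1.3 -0.7  1.5] 6.33
0.069 0.0691 [ 0.7 -0.7  3.9] 6.58
0.068 0.068 [0.8 0.5 3. ] 6.83
0.067 0.0669 [0.8 0.2 4.4] 7.08
0.066 0.0664 [-1.  -0.4  8.3] 7.33
```

The button bottomed out at tip z ≈ 0.0665. Next I'll make a short arc first, to check that the lid follows.

```bash
cat >> h.py <<'E'
H=B+.084*U; W=.011
def tcp(th,x0=-.095,h=.0213):
    x=x0*np.cos(th)+h*np.sin(th); z=-x0*np.sin(th)+h*np.cos(th)
    p=H+U*(x+W); p[2]=.045+z+.073; return p.tolist()
E
python3 - <<'E'
from h import *
for th in np.arange(.03,.19,.03):
    arm.line_to(tcp(th),velocity=.015)
    print(round(th,2),np.mean([arm.read_ft_force() for _ in range(4)],0).round(1),round(arm.read_time(),2))
s=snapshot("scene");cv2.imwrite("pics/c3.png",cv2.resize(s[140:230,205:300],None,fx=5,fy=5,interpolation=2))
E
```

```text
0.03 [-1.8 -0.1  3.2] 7.69
0.06 [-1.5  0.3  3.4] 8.03
0.09 [-1.1 -0.5  2.7] 8.38
0.12 [-1.8  0.2  3.6] 8.72
0.15 [-0.8  1.1  3.7] 9.06
0.18 [-1.1  0.4  3.2] 9.4
```

View pics/c3.png

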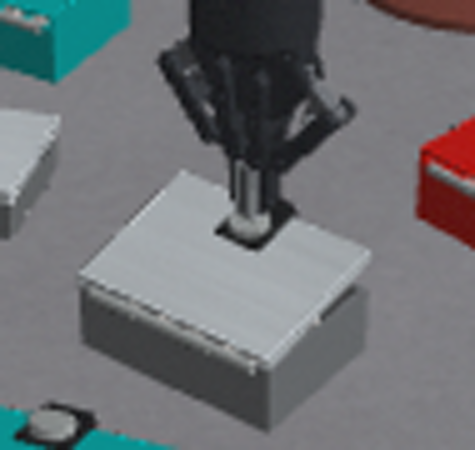

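The lid is free and rising under the fingertip, which sits on the disc at about (250,225). The force is steady at about 3 N, so I'll continue the arc.

Run:
```python
from h import *
for i,th in enumerate(np.arange(.23,1.14,.05)):
    arm.line_to(tcp(th),velocity=.02)
    if i%3==0: print(round(th,2),np.mean([arm.read_ft_force() for _ in range(4)],0).round(1),round(arm.read_time(),2))
s=snapshot("scene");cv2.imwrite("pics/c4.png",cv2.resize(s[120:220,190:300],None,fx=5,fy=5,interpolation=2))
```

```text
0.23 [-0.  -0.9  1.8] 9.84
0.38 [ 1.3 -2.   1.3] 11.02
0.53 [ 0.6 -0.9  0.9] 12.19
0.68 [ 0.1 -0.2  1. ] 13.37
0.83 [ 0.3  0.2 -0.2] 14.54
0.98 [-0.1 -0.5  0.4] 15.72
1.13 [0.7 0.2 1.1] 16.89
```

View pics/c4.png

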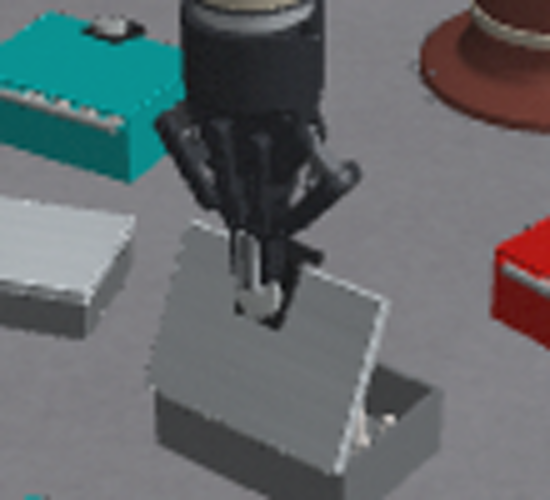

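The lid stands at about 60° with the finger still on its outer face at (262,300). I'll carry on past the rest angle, then back away and up.

Run:
```python
from h import *
for i,th in enumerate(np.arange(1.18,1.54,.05)):
    arm.line_to(tcp(th),velocity=.02)
    if i%2: print(round(th,2),np.mean([arm.read_ft_force() for _ in range(4)],0).round(1),round(arm.read_time(),2))
p=np.array(tcp(1.53))+.05*U; arm.line_to(p.tolist(),velocity=.03)
p[2]+=.12; arm.line_to(p.tolist(),velocity=.1)
arm.pause(.5)
print(arm.read_time(),arm.read_ft_force())
s=snapshot("scene");cv2.imwrite("pics/c5.png",cv2.resize(s[100:230,160:310],None,fx=4,fy=4,interpolation=2))
```

```text
1.23 [0.4 0.3 1.2] 17.73
1.33 [-1.   0.1  0.9] 18.51
1.43 [ 0.4 -0.1  0.4] 19.29
1.53 [-0.4  0.4  0.6] 20.07
23.7417 [0.26423555 0.60471913 0.45626994]
```

View pics/c5.png

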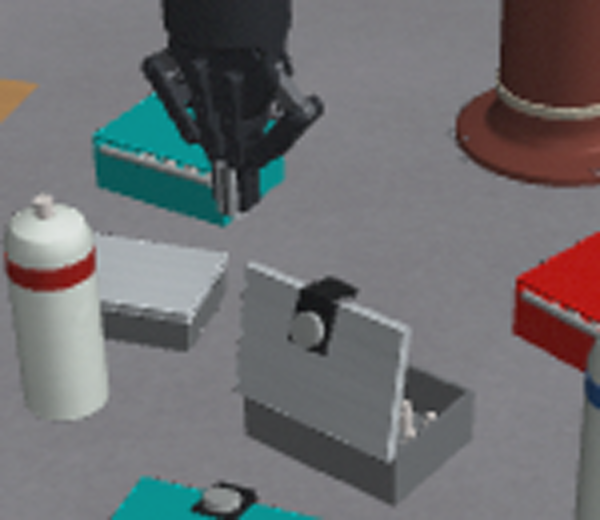

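The lid stands open by itself with the hand clear, and the tin is still in place at (150,290). A quick angle check comes before the hand-in.

Run:
```python
from h import *
V=np.array([-U[1],U[0],0])
for th in (1.0,1.15,1.25,1.36,1.45):
    x=-.104*np.cos(th)+.01*np.sin(th);z=.104*np.sin(th)+.01*np.cos(th)
    o=H+U*x;o[2]=.045+z
    print(th,[((proj("scene",o+s*.07*V)-[160,100])*4).round() for s in(1,-1)])
```

```text
1.0 [array([436., 316.]), array([279., 252.])]
1.15 [array([424., 318.]), array([266., 253.])]
1.25 [array([416., 321.]), array([257., 256.])]
1.36 [array([406., 326.]), array([247., 260.])]
1.45 [array([398., 332.]), array([238., 265.])]
```

The measured lip corners, (408,328) and (245,265), match a lid angle of about 1.36 rad.

```bash
python3 -c "
from station import ticket
print(ticket.finish_job())"
```

```text
the job is handed in; nothing more can be done
None
```

The nozzle case's lid was let up under the finger and stands open by itself at about 1.36 rad, the plain tin looks unmoved in the last picture, and the job was handed in at about 24 s with the hand clear; the hand-in returned no verdict.

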